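# Find the concealed catch of the till drawer

## Robot

A 6-joint arm with a two-finger parallel gripper is mounted at the origin on the work surface. World frame = base frame: x ahead of the robot, y to its left, z up, the work surface at z = 0. Lengths are in m, angles in degrees, forces in N, time in s.
With the tool pointing down it reaches from about 0.4 to 0.825 m from the base axis. Payload 7 kg.
Tool frame: the origin (TCP) lies on the front face of the gripper's body, between the roots of the fingers; the fingertips stand 66 mm ahead of it and the grasp point (between the pads) lies 47 mm ahead of it; z points along the fingers, y is the line along which they close (so a half turn about z gives the same grasp; the last joint's range is limited). The gripper opens to 88 mm and grips with 3 to 60 N. Pads are 19 mm wide; open, the fingers measure 130 mm over their backs; the gripper's body (78 mm by 193 mm) begins 47 mm behind the grasp point.
Start: joints at [-46.805, 20.546, 0.682, 0, -70.136, -16.507], TCP at [0.303, -0.603, 0.292] pointing down, gripper open.
Joint ranges: [-176.03, 176.03], [-82.01, 121.73], [-58.28, 71.71], [-173.87, 95.51], [-174.79, -0.11], [-173.66, 173.66]. Speed limits (degrees/s): [136.94, 136.94, 172.46, 180, 180, 180].

## Interface

Orientations are given as [roll, pitch, yaw] about the fixed x, y, z axes, in that order (R = Rz(yaw) Ry(pitch) Rx(roll)).
In Python, from plant import ctrl gives the robot as it stands.
- The arm moves only by the tool send_rows, never from a script. Its argument "deltas" is a list of rows, each a list of 2 entries, a list of its own where there are three numbers: the shift along the tool's x, y, z each as a share of 800 mm, from -1 to 1, then the turn about the tool's z as a share of 90 degrees, from -1 to 1. A call has exactly 5 rows; each row is the pose to reach, as a shift and turn from the pose commanded when the call began, along the tool's axes at that moment; what a row does not reach only later rows make up. A row lasts 1/12 s, in which the tool goes at most 41.7 mm and 7.16 degrees, less where a joint would pass 70% of its speed; a pose out of reach is approached as far as the arm can. A call with a number of a shift or a turn outside -1 to 1 is refused whole. A call with a gripper value outside its range is refused whole. "gripper" is the opening, from 0 (shut) to 1 (fully open), set as the call begins (left out, the last holds). The fingers move at their own pace and stop on an object; the grip force is fixed at half the most. Time passes only in rows, so rows that repeat a pose let the fingers close, or fill a call up. It gives the time, the measured TCP pose, the force, the opening and the grip force at its end, in the units of the state.
- ctrl.get_obs(): the state, without advancing time (a new reading comes with each control period).
- ctrl.snapshot(name): name is "scene" or "top"; returns a dict with "color" (480x640x3 uint8, red, green, blue), "vertical_fov" (degrees; the focal length in pixels is half the picture's height over the tangent of half this angle, whatever the lens; pixels are square), "cx", "cy" (the principal point, pixels), "rvec" (rotation vector, rad) and "tvec" (3), from world to camera coordinates, as OpenCV has them. Camera axes: x right, y down, z forward; pixel columns grow to the right and rows downward; lengths in m; the calibration is good to about 2 mm. A picture is of the moment at which its call begins. There is no depth.
- ctrl.close_job(): hands the job in; it is judged then, once.
Trained networks look in a picture, given as the dict that the camera call returned (one of the last four; its "shot" number tells which), for a name from the list of things; names that differ only in an ending like _2 or _b are one class to them, and where a whole thing is asked for, a point or a joint stands for the part that bears it (a point fixed in the world has none). Each returns a list of dicts, best first, with "conf" (0 to 1); they miss things now and then, are a little off and sometimes report something else, mostly with a low value. They report only what shows in the picture. A call takes as long as a camera call. They do not tell look-alikes from the thing itself.
- ctrl.boxes_of(picture, thing): "xy" ([column, row] as shares, 0 to 1, of the picture: columns of its width, rows of its height, amid what is visible of it).
- ctrl.cut_out(picture, thing): "pixels" (480x640 bool, what is visible of it) and "xy" ([column, row] as shares, 0 to 1, of the picture: columns of its width, rows of its height, amid what is visible of it).
The state is a dict: "clock": time; "joint_pos": joint angles; "qvel": joint speeds; "tau": joint torques, N m; "tool_pos": TCP position; "orientation": TCP orientation; "force": force on the tool from outside, world axes, zero at the start; "moment": the same for the moment, N m; "opening": finger opening in m; "gripper_force": force on a finger pad.
Only numpy, scipy, OpenCV 4.12 (cv2) and the standard library are available. Lean on these libraries where they do the work, as an engineer would, in place of code of your own. Each camera call takes 0.05 s, during which the arm holds its last target. There are 200 camera calls.

## Task

The stockroom's cash till has a concealed catch: a push plate lying almost flush somewhere along the sunken strip in the flat top of the till. Feel along the strip for it with the fingertips, press the plate in until the drawer is released, then let go so that the plate comes back up and the drawer stands sprung open. Do not push or pull the drawer itself, pick nothing up, and leave the bottle, the can and the tin standing where they are.

Things in the scene. Friction and masses are not known exactly. Their poses are not given: they have to be found in the camera images.
- till: Grey painted steel cash till fixed to the bench, 340 (x, front to back) x 450 (y) x 105 (z) mm. Origin: centre of its underside, on the bench. Its front, where the drawer comes out, faces its own -x; its flat rigid top is 105 mm above the origin.
- strip_mid (a point): Centre of the sunken strip in the till's top, on the strip's surface (103 mm above the bench, 2 mm below the till's top), 70 mm in front (-x) of the till's centre; axes as the till's. The strip is rigid, 70 mm wide (x) and 184 mm long (y).
- catch (a joint): Push plate in the strip, same grey steel, 52 (x) x 56 (y) mm, face 2 mm below the strip, 2 mm gap round it; on the strip's centre line, its centre anywhere within 60 mm of the middle (to be found). Fingertips partly on the strip cannot press it. Value: m pressed down, 0 to 0.006, springs back; starts at 1.6 N, fully in at about 4 N, frees the drawer at about 0.004; keep it in some 0.5 s.
- drawer (a joint): How far the drawer has come out towards the till's -x, in m: 0 shut and latched, 0.08 fully out. Once freed, its own spring pushes it out to 0.08 in about a second (0.07 or more counts as open). Its front is 434 mm wide, 11 to 81 mm above the bench, flush with the till's front when shut, no handle.
- bottle: Brown glass bottle with a crown cap, 62 mm diameter, 200 mm tall, standing loose on the bench to one side of the till. Origin: centre of its underside.
- can: Bare aluminium can, 66 mm diameter, 115 mm tall, standing loose on the bench to one side of the till. Origin: centre of its underside.
- tin: Low round steel tin with a white lid, 59 mm diameter, 28 mm tall, lying loose on the rear part of the till's flat top, at least 80 mm behind the strip's centre line. Origin: centre of its underside.
Things that resemble listed ones, but are neither listed nor needed, are in the scene too. There is more than one size of the bottle; the one meant has the size given above.

How it is judged (in metres and radians):
On the way:
1. the push plate is pressed in while the drawer is still shut (value of joint catch above 0.003 m and value of joint drawer below 0.03 m), for 0.02 s.
At the end, for the whole second after the job is handed in: The drawer stands at least 70 mm out, the push plate is back up (less than 1.5 mm in), and bottle, can and tin stand upright within 20 mm of where they were (value of joint drawer above 0.07 m and value of joint catch below 0.0015 m and distance of each of bottle, can, tin from where it was at the start of the episode below 0.02 m and angle between each of bottle, can, tin's own z axis and vertical below 0.15 rad); the robot touches nothing.
It fails at once if the drawer is pushed or pulled by the robot (more than 3 N) (contact force between any of the fingers, the arm and drawer above 3 N).
It fails at once if a bystander is lifted, knocked over or shoved by more than 30 mm (distance of any of bottle, can, tin from where it was at the start of the episode above 0.03 m).
It also fails if it takes over 40 s, if anything falls off the work surface, if the arm or the gripper's body presses on something with over 40 N, if the wrist force passes 120 N, or if a joint passes its speed limit or range.

## Working session

There is one attempt and no reset: what is moved stays moved. The work goes in short steps, Python scripts to look and compute and a tool call to move; the robot and the scene stay as the last step left them, time stands still between calls to the robot, and variables do not carry over. Pictures are saved under pics/ and viewed, at most 10 in all, crops included, and the job is handed in when it is done.

Besides the shell and the picture viewer there is one more tool, called after "Call:" by a JSON object that holds its "method" and its "body". send_rows: Moves the arm, as the interface text tells. Shift numbers are shares of 800 mm and turn numbers shares of 90 degrees, none past 1 either way. Its arguments: {"type":"object","properties":{"deltas":{"type":"array","items":{"type":"array"}},"gripper":{"type":"number"}},"required":["deltas"]}

```bash
mkdir -p pics
cat > h.py <<'E'
import numpy as np, cv2
from plant import ctrl
def cam(s):
    f=240/np.tan(np.radians(s["vertical_fov"])/2)
    K=np.array([[f,0,s["cx"]],[0,f,s["cy"]],[0,0,1]])
    R=cv2.Rodrigues(np.array(s["rvec"],float))[0]
    return K,R,np.array(s["tvec"],float)
def ray(s,uv,z):
    K,R,t=cam(s); d=R.T@np.linalg.inv(K)@np.array([uv[0],uv[1],1.]); c=-R.T@t
    return c+d*(z-c[2])/d[2]
def proj(s,P):
    K,R,t=cam(s); return cv2.projectPoints(np.array(P,float).reshape(-1,3),R,t,K,None)[0].reshape(-1,2)
E
python3 - <<'E'
from h import *
np.set_printoptions(precision=3,suppress=True)
o=ctrl.get_obs(); print(o)
for n in("scene","top"):
    s=ctrl.snapshot(n); cv2.imwrite(f"pics/{n}0.png",s["color"][:,:,::-1])
    K,R,t=cam(s); print(n,-R.T@t,K[0,0])
    for th,z in(("till",.105),("bottle",.1),("can",.06),("tin",.12)):
        for d in ctrl.cut_out(s,th):
            u=np.array(d["xy"])*[640,480]; print(th,d["conf"],u,ray(s,u,z),d["pixels"].sum())
            if th=="till" and d["conf"]>.5:
                c=cv2.findContours(d["pixels"].astype(np.uint8),0,2)[0]; c=max(c,key=cv2.contourArea)
                print(cv2.approxPolyDP(c,6,True).reshape(-1,2).tolist())
E
```

```text
{'clock': 0.0, 'joint_pos': array([-46.806,  20.593,   0.633,  -0.019, -70.136, -16.506]), 'qvel': array([ 0.022, -0.115,  0.043, -0.088,  0.022,  0.018]), 'tau': array([ -0.002, -58.271,  29.304,   6.997,   0.007,  -0.   ]), 'tool_pos': array([ 0.303, -0.603,  0.291]), 'orientation': array([ 179.903,   -0.01 , -153.319]), 'force': array([-1.838, -0.035,  0.275]), 'moment': array([-0.003,  0.004,  0.001]), 'gripper_force': 0.0, 'opening': 0.08782892011792554}
scene [1.288 0.488 1.214] 538.5625538504463
till 0.59 [310.592 265.824] [0.67  0.05  0.105] 20890
[[308, 168], [209, 228], [216, 251], [314, 364], [409, 295], [419, 269]]
bottle 0.68 [249.728 155.28 ] [ 0.456 -0.327  0.1  ] 331
bottle 0.65 [208.32  177.216] [ 0.594 -0.364  0.1  ] 411
bottle 0.6 [240.32  180.096] [ 0.548 -0.284  0.1  ] 1008
tin 0.64 [275.392 243.984] [ 0.677 -0.055  0.12 ] 446
top [0.41  0.033 1.174] 552.1849132353888
till 0.79 [332.096 228.192] [0.622 0.01  0.105] 34719
[[249, 124], [197, 281], [420, 347], [462, 183]]
bottle 0.95 [532.288 259.68 ] [ 0.562 -0.384  0.1  ] 690
bottle 0.9 [513.024 326.88 ] [ 0.432 -0.339  0.1  ] 660
bottle 0.71 [486.016 280.08 ] [ 0.522 -0.291  0.1  ] 1362
tin 0.66 [365.184 203.28 ] [ 0.669 -0.055  0.12 ] 680
```

View pics/top0.png

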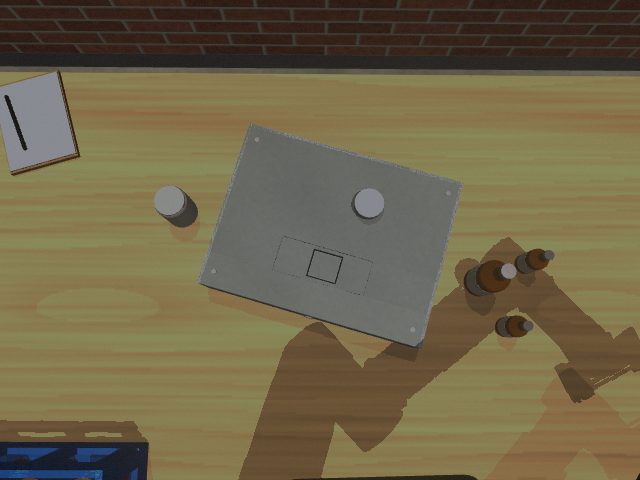

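View pics/scene0.png

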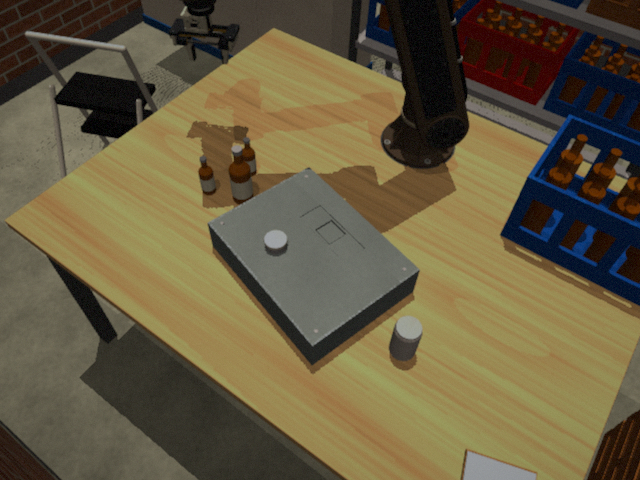

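The top view shows the till rotated a little. The strip outline has corners near (283,237), (373,262), (365,294) and (274,268), and the plate outline is centred near (325,266). The can is left at (172,205). The large bottle is at (490,277), with two small look-alikes beside it, and the tin is at (369,203). The scene view agrees, with the plate at about (330,232).

Run:
```python
from h import *
np.set_printoptions(precision=4,suppress=True)
s=ctrl.snapshot("top")
c=np.array([ray(s,u,.105)[:2] for u in [(249,124),(199,283),(420,347),(462,183)]])
print(c,c.mean(0)); r=cv2.minAreaRect(c.astype(np.float32)); print(r)
e=(c[0]-c[3])+(c[1]-c[2]); yaw=np.degrees(np.arctan2(-e[0],e[1])); print("till yaw",yaw)
sc=np.mean([ray(s,u,.103)[:2] for u in [(283,237),(373,262),(365,294),(274,268)]],0)
pl=np.array([ray(s,u,.103)[:2] for u in [(314,249),(343,256),(335,283),(307,275)]]); p=pl.mean(0)
print("strip",sc,"plate",p,np.linalg.norm(pl-np.roll(pl,1,0),axis=1))
a=np.radians(yaw);R=np.array([[np.cos(a),-np.sin(a)],[np.sin(a),np.cos(a)]])
cen=c.mean(0); print("strip from till",cen+R@[-.07,0],"plate in till",R.T@(p-cen))
o=ctrl.get_obs(); y=np.radians(o["orientation"][2])
T=np.array([[np.cos(y),np.sin(y)],[np.sin(y),-np.cos(y)]])
print("tool shift to plate",T.T@(p-o["tool_pos"][:2])/.8, "turn deg to world yaw",yaw+180-o["orientation"][2],yaw-o["orientation"][2],"(tool turn = -world)")
img=s["color"][215:310,250:390,::-1]; cv2.imwrite("pics/crop1.png",cv2.resize(img,None,fx=5,fy=5,interpolation=cv2.INTER_CUBIC))
```

```text
[[ 0.8378  0.1799]
 [ 0.5125  0.2674]
 [ 0.3928 -0.1577]
 [ 0.7161 -0.2505]] [0.6148 0.0098]
((0.6148766875267029, 0.010524451732635498), (0.4473349153995514, 0.33690130710601807), 74.20752716064453)
till yaw -15.758974223734521
strip [0.5489 0.0263] plate [0.5478 0.0241] [0.053  0.0585 0.0553 0.0566]
strip from till [0.5474 0.0288] plate in till [-0.0684 -0.0044]
tool shift to plate [-0.6253  0.5631] turn deg to world yaw 317.55110653279917 137.55110653279917 (tool turn = -world)
```

View pics/crop1.png

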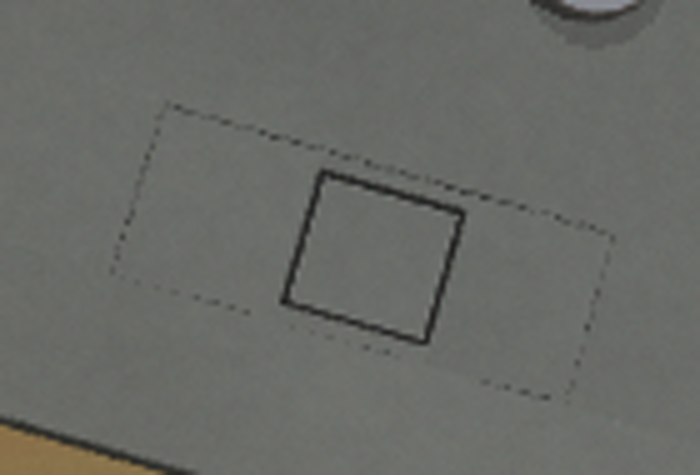

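The plate shows clearly at about (0.548, 0.024), with the till's yaw at -15.8°. I'll set off, rising first and closing the fingers.

Call:
{"method": "send_rows", "body": {"deltas": [[[0,0,-0.04],0],[[-0.04,0.036,-0.06],0],[[-0.075,0.068,-0.07],0],[[-0.11,0.1,-0.07],0],[[-0.15,0.135,-0.07],0]], "gripper": 0}}

```text
clock: 0.97
tool_pos: [0.3617, -0.4524, 0.349]
orientation: [-179.9, 0.0, -153.4]
force: [0.9, 1.3, -0.7]
opening: 0.0599
gripper_force: 0.0
```

Call:
{"method": "send_rows", "body": {"deltas": [[[-0.035,0.032,0],0],[[-0.07,0.063,0],0],[[-0.105,0.095,0],0],[[-0.14,0.127,0],0],[[-0.175,0.16,0],0]]}}

```text
clock: 1.38
tool_pos: [0.4293, -0.2745, 0.3485]
orientation: [-180.0, 0.0, -153.3]
force: [0.5, 0.2, 0.3]
opening: 0.0264
gripper_force: 0.0
```

Call:
{"method": "send_rows", "body": {"deltas": [[[-0.035,0.032,0],0],[[-0.07,0.063,0],0],[[-0.105,0.095,0],0],[[-0.14,0.127,0],0],[[-0.175,0.16,0],0]]}}

```text
clock: 1.8
tool_pos: [0.4969, -0.0972, 0.3486]
orientation: [-180.0, 0.1, -153.3]
force: [1.2, -1.0, -0.5]
opening: 0.0006
gripper_force: 0.0
```

Call:
{"method": "send_rows", "body": {"deltas": [[[-0.03,0.03,0],0.08],[[-0.06,0.06,0],0.15],[[-0.1,0.09,0],0.22],[[-0.125,0.108,0],0.3],[[-0.125,0.108,0],0.37]]}}

```text
clock: 2.22
tool_pos: [0.549, 0.0269, 0.3477]
orientation: [180.0, 0.0, 173.2]
force: [0.2, 0.6, 0.4]
opening: 0.0005
gripper_force: 0.0
```

Call:
{"method": "send_rows", "body": {"deltas": [[[0,0,0.04],0.07],[[0,0,0.08],0.1],[[0,0,0.12],0.1],[[0,0,0.14],0.1],[[0,0,0.15],0.1]]}}

```text
clock: 2.63
tool_pos: [0.546, 0.0228, 0.2255]
orientation: [-179.9, -0.2, 164.4]
force: [0.2, -0.4, 0.8]
opening: 0.0004
gripper_force: 0.0
```

Run:
```python
from h import *
np.set_printoptions(precision=4,suppress=True)
s=ctrl.snapshot("scene"); o=ctrl.get_obs(); print(o["tool_pos"],o["orientation"],o["force"])
pl=[ray(s,u,.103)[:2] for u in [(330,232)]]; print(pl)
q=o["tool_pos"]-[0,0,.066]; u=proj(s,q)[0].astype(int); print(u)
y=np.radians(o["orientation"][2]);T=np.array([[np.cos(y),np.sin(y)],[np.sin(y),-np.cos(y)]])
print(T.T@(np.array([.548,.0245])-o["tool_pos"][:2])/.8)
img=s["color"][170:300,240:420,::-1]; cv2.imwrite("pics/c2.png",cv2.resize(img,None,fx=4,fy=4,interpolation=cv2.INTER_CUBIC))
```

```text
[0.5462 0.0228 0.2254] [-179.8783   -0.1963  164.374 ] [-0.6099 -0.4306 -1.7977]
[array([0.5518, 0.027 ])]
[330 216]
[-0.0017  0.0026]
```

View pics/c2.png

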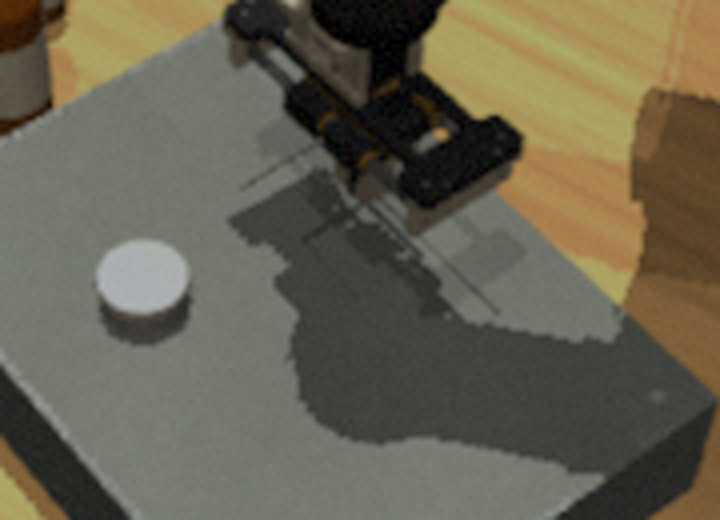

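The closed fingertips hover over the plate outline, which is shadowed. I'll lower to just above the plate with a small correction, then press in small steps.

Call:
{"method": "send_rows", "body": {"deltas": [[[-0.003,0.003,0.02],0],[[-0.003,0.003,0.04],0],[[-0.003,0.003,0.055],0],[[-0.003,0.003,0.062],0],[[-0.003,0.003,0.064],0]]}}

```text
clock: 3.1
tool_pos: [0.5505, 0.0248, 0.1771]
orientation: [-180.0, 0.0, 164.4]
force: [-0.1, -0.0, -0.1]
opening: 0.0004
gripper_force: 0.0
```

Call:
{"method": "send_rows", "body": {"deltas": [[[0,0,0.001],0],[[0,0,0.003],0],[[0,0,0.004],0],[[0,0,0.006],0],[[0,0,0.006],0]]}}

```text
clock: 3.52
tool_pos: [0.5503, 0.0248, 0.1723]
orientation: [180.0, 0.0, 164.4]
force: [-0.8, -0.5, -0.0]
opening: 0.0
gripper_force: 0.0
```

Next I'll feel downwards in steps of about 4 mm.

Call:
{"method": "send_rows", "body": {"deltas": [[[0,0,0.001],0],[[0,0,0.002],0],[[0,0,0.004],0],[[0,0,0.005],0],[[0,0,0.006],0]]}}

```text
clock: 3.93
tool_pos: [0.5502, 0.0248, 0.1672]
orientation: [-180.0, -0.0, 164.4]
force: [0.6, 0.3, 0.5]
opening: 0.0005
gripper_force: 0.0
```

Call:
{"method": "send_rows", "body": {"deltas": [[[0,0,0.001],0],[[0,0,0.002],0],[[0,0,0.003],0],[[0,0,0.003],0],[[0,0,0.003],0]]}}

```text
clock: 4.35
tool_pos: [0.5502, 0.0248, 0.165]
orientation: [180.0, 0.0, 164.4]
force: [-0.6, 0.4, 4.1]
opening: 0.0008
gripper_force: 1.8
```

Call:
{"method": "send_rows", "body": {"deltas": [[[0,0,0.001],0],[[0,0,0.002],0],[[0,0,0.003],0],[[0,0,0.004],0],[[0,0,0.005],0]]}}

```text
clock: 4.77
tool_pos: [0.5503, 0.0247, 0.1609]
orientation: [-180.0, 0.0, 164.4]
force: [-1.8, 0.2, 6.9]
opening: 0.0006
gripper_force: 3.9
```

Call:
{"method": "send_rows", "body": {"deltas": [[[0,0,0],0],[[0,0,0],0],[[0,0,0],0],[[0,0,0],0],[[0,0,0],0]]}}

```text
clock: 5.18
tool_pos: [0.5503, 0.0248, 0.1609]
orientation: [180.0, 0.0, 164.4]
force: [-0.2, 0.4, 2.3]
opening: 0.0005
gripper_force: 1.7
```

Call:
{"method": "send_rows", "body": {"deltas": [[[0,0,0.001],0],[[0,0,0.001],0],[[0,0,0.001],0],[[0,0,0.001],0],[[0,0,0.001],0]]}}

```text
clock: 5.6
tool_pos: [0.5503, 0.0248, 0.1608]
orientation: [180.0, 0.0, 164.4]
force: [-2.5, -1.2, 9.8]
opening: 0.0005
gripper_force: 4.7
```

Run:
```python
from h import *
s=ctrl.snapshot("top"); cv2.imwrite("pics/t3.png",s["color"][:,:,::-1]); print(ctrl.get_obs()["tool_pos"])
```

```text
[0.55034539 0.02476128 0.16080181]
```

View pics/t3.png

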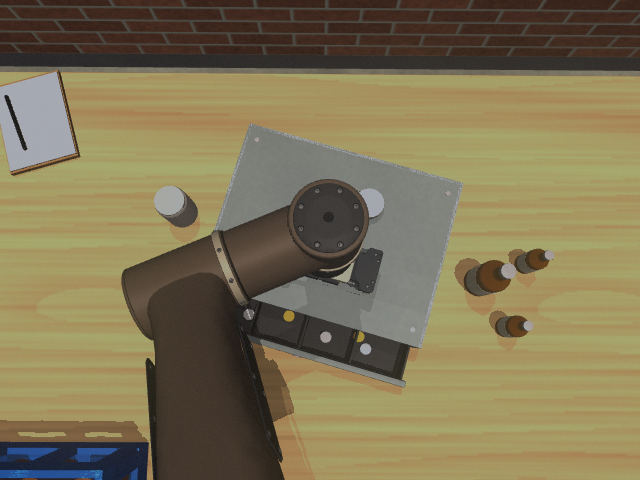

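The plate bottomed out and the drawer has sprung open; its front is at about (405,384), roughly 40 px from the till's edge. I'll lift straight off now.

Call:
{"method": "send_rows", "body": {"deltas": [[[0,0,-0.01],0],[[0,0,-0.03],0],[[0,0,-0.06],0],[[0,0,-0.09],0],[[0,0,-0.12],0]]}}

```text
clock: 6.07
tool_pos: [0.5499, 0.0248, 0.257]
orientation: [-180.0, -0.0, 164.4]
force: [0.2, 0.4, -0.4]
opening: 0.0
gripper_force: 0.0
```

Call:
{"method": "send_rows", "body": {"deltas": [[[0,0,-0.02],0],[[0,0,-0.03],0],[[0,0,-0.03],0],[[0,0,-0.03],0],[[0,0,-0.03],0]]}}

```text
clock: 6.48
tool_pos: [0.5496, 0.0247, 0.2787]
orientation: [-179.9, -0.1, 164.4]
force: [-0.4, 0.3, -0.6]
opening: 0.0005
gripper_force: 0.0
```

Call:
{"method": "send_rows", "body": {"deltas": [[[0,0,0],0],[[0,0,0],0],[[0,0,0],0],[[0,0,0],0],[[0,0,0],0]]}}

```text
clock: 6.9
tool_pos: [0.5502, 0.0248, 0.2799]
orientation: [-180.0, -0.0, 164.4]
force: [0.8, -0.3, 0.4]
opening: 0.0003
gripper_force: 0.0
```

Run:
```python
from h import *
np.set_printoptions(precision=4,suppress=True)
s=ctrl.snapshot("top"); cv2.imwrite("pics/t4.png",s["color"][:,:,::-1]); o=ctrl.get_obs(); print(o["tool_pos"],o["force"])
a=ray(s,(405,384),.081)[:2]; b=ray(s,(420,347),.105)[:2]; print("drawer out ~",(b-a)@[np.cos(.275),-np.sin(.275)])
```

```text
[0.5502 0.0247 0.28  ] [ 0.2043 -0.8327  0.0381]
drawer out ~ 0.0748393347639622
```

View pics/t4.png

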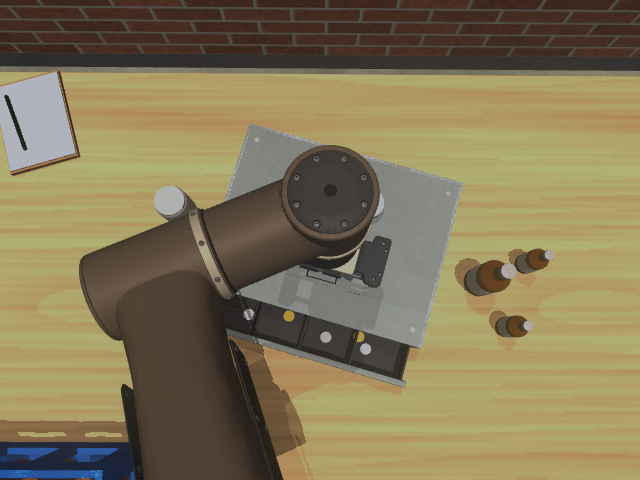

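The drawer front stays at (405,384). The bottle, at (490,277), and the can, at (172,205), are where they started. The tin is mostly hidden behind the wrist at about (375,203), but its visible edge hasn't moved. The fingers are clear of the till.

```bash
python3 -c "
from plant import ctrl
print(ctrl.close_job())"
```

```text
the job is handed in; nothing more can be done
None
```

I found the plate, pressed it fully in and released it; the drawer sprung open about 75–80 mm by my camera estimate, the bottle, can and tin looked unmoved (the tin was mostly hidden behind the wrist), and the job was handed in, with no verdict returned.

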